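# Close the jig clamp with the deep T-key

## Robot

A 6-joint arm with a two-finger parallel gripper is mounted at the origin on the work surface. World frame = base frame: x ahead of the robot, y to its left, z up, the work surface at z = 0. Lengths are in mm, angles in rad, forces in N, time in s.
With the tool pointing down it reaches from about 275 to 975 mm from the base axis. Payload 8.4 kg.
Tool frame: the origin (TCP) lies midway between the tips of the shut fingers; the grasp point (between the pads) lies 19 mm behind it; z points along the fingers, y is the direction in which the jaws open and shut (so a half turn about z gives the same grasp; the last joint's range is limited). The gripper opens to 92 mm and grips with 3 to 60 N. Pads are 20 mm wide; open, the fingers measure 128 mm over their backs; the gripper's body (75 mm by 189 mm) begins 69 mm behind the grasp point.
Start: joints at [1.337, 0.353, 1.633, -0, 1.155, -0.002], TCP at [143.579, 608.287, 214.583] pointing down, gripper open.
Joint ranges: [-2.63, 2.63], [-0.92, 2.1], [0.06, 2.66], [-1.3, 4.44], [0, 2.69], [-3.02, 3.02]. Speed limits (rad/s): [2.22, 2.22, 2.79, 3.14, 3.14, 3.14].

## Interface

Orientations are given as a rotation vector (axis times angle).
In Python, from station import ctrl gives the robot as it stands.
- The arm moves only by the tool jog_arm, never from a script. Its argument "moves" is a list that holds one entry, the list of rows, each a list of 5 numbers: the finger opening in mm, from 0 to 91.9, then the shift along the world's x, y, z in mm, then the turn about the world's z in rad. In form: [[[gripper, x, y, z, yaw], ...]]. A call has 1 to 12 rows; each row shifts and turns the commanded pose from where the row before left it; what a row does not reach is not made up. A row lasts 1/8 s, in which the tool goes at most 62.5 mm and 10.7 degrees, less where a joint would pass 70% of its speed; a pose out of reach is approached as far as the arm can. A call with a gripper value outside its range is refused whole. The fingers move at their own pace and stop on an object; "newtons" is the grip in N (left out, the last holds). Time passes only in rows, so rows that do not move let the fingers close. It gives the time, the measured TCP pose, the force and the opening at its end, in the units of the state.
- ctrl.get_obs(): the state, without advancing time (a new reading comes with each control period).
- ctrl.grab_frame(name): name is "side" or "top"; returns a dict with "img" (420x560x3 uint8, red, green, blue), "range_z" (420x560 float32, mm along the optical axis (not along the pixel's ray), 0 where there is no reading), "fx", "fy", "cx", "cy" (pixels), "rvec" (rotation vector, rad) and "tvec" (3), from world to camera coordinates, as OpenCV has them. Camera axes: x right, y down, z forward; pixel columns grow to the right and rows downward; lengths in mm; the calibration is good to about 2 mm. A picture is of the moment at which its call begins.
- ctrl.finish_job(): hands the job in, once; it reports no verdict.
The state is a dict: "time_s": time; "joint_pos": joint angles; "joint_vel": joint speeds; "joint_efforts": joint torques, N m; "eef_pos": TCP position; "tcp_rot": TCP orientation; "wrist_force": force on the tool from outside, world axes, zero at the start; "wrist_torque": the same for the moment, N m; "finger_gap": opening from 0.0 (shut) to 1.0 (fully open).
Only numpy, scipy, OpenCV 4.12 (cv2) and the standard library are available. Lean on these libraries where they do the work, as an engineer would, in place of code of your own. Each camera call takes 0.05 s, during which the arm holds its last target.

## Task

Clamp the aluminium profile in the jig: take the yellow-handled T-key from its blue stand, lower it down the deep shaft of the grey jig tower until it seats fully over the recessed square stem, and turn it clockwise with the key until it stops and the orange jaw is closed. Then stand the key upright back in its stand, fully home, and leave the other things on the bench where they are.

Things in the scene. Friction and masses are not known exactly. Their poses are not given: they have to be found in the camera images.
- key_handle (a point): Centre of the T-key's yellow handle bar: 90 mm long (key x axis), 14 mm thick (y), 24 mm high. Key z points up when upright. The key is 162 mm tall, about 280 g; this point is 150 mm above its lower end. Below the bar: a round steel shank, 14 mm diameter, then the socket. At the start the key stands upright in the stand, turned at most 3 degrees from the stand's axes.
- key_socket (a point): Centre of the open lower end of the key's socket, on the key's axis, 150 mm below key_handle (same axes). The socket is 27 x 27 mm outside (sides along key x and y), 36 mm high, with a square hole 18.6 mm wide and 30 mm deep, open below.
- shaft_mouth (a point): Centre of the shaft's mouth in the top of the grey jig tower (fixed, 100 x 100 mm, top 120 mm above the bench; jig x points from the tower to the profile, a bar 43 mm high or less, 150 mm away at most). The shaft is round, vertical, 46 mm wide with a 3 mm chamfer, 108 mm deep to its floor, 12 mm above the bench.
- stem_top (a point): Top of the brass 16 x 16 mm square stem, on the shaft's axis, 90 mm below the mouth, 18 mm above the shaft floor. On it a tapered round nose, 8 mm high, 16 mm wide at the base, 7 at the tip. The square's angle is random and not reported (these axes are the jig's). The socket drops over it only within some 8 degrees of alignment, any quarter turn; else it rests on top. Seated: socket end on the floor.
- stem (a joint): Clockwise turn of the stem seen from above, rad: 0 at the start (a stop: it cannot turn anticlockwise), 1.45 at the other stop, where the jaw is closed. Friction about 0.1 N m; it stays where it is left. The key has about 10 degrees of play either way on the square.
- jaw_mid (a point): Centre of the top of the orange jaw (16 x 80 mm, top 43 mm above the bench), between tower and profile. The stem drives it 21 mm along jig x towards the profile; it is to be moved by turning the stem, not pushed.
- stand_mouth (a point): Centre of the mouth of the pocket in the blue stand (fixed; 80 x 80 mm block, top 60 mm above the bench, on a 120 x 120 mm plate). The pocket is square, 37 mm wide, sides along the stand's x and y, with a 4 mm chamfer, 50 mm deep: its floor is 10 mm above the bench.
- carton_mid (a point): Bystander: centre of a cardboard carton 100 x 120 x 60 mm high.
- bin_mid (a point): Bystander: centre of an open blue bin 120 x 110 x 60 mm high.
- jar_mid (a point): Bystander: centre of a jar, 66 mm diameter, 90 mm high.
- driver_mid (a point): Bystander: middle of a green-handled screwdriver 170 mm long, 26 mm high, lying on the bench and pointing roughly away from the robot.

How it is judged:
By the outcome, as a careful person would: the job done as asked, in the order asked, and still so for the second after the job is handed in, with the robot touching nothing.
It also fails if it takes over 72 s, if anything falls off the work surface, if the arm or the gripper's body presses on something with over 40 N, if the wrist force passes 120 N, or if a joint passes its speed limit or range.

## Working session

There is one attempt and no reset: what is moved stays moved. The work goes in short steps, Python scripts to look and compute and a tool call to move; the robot and the scene stay as the last step left them, time stands still between calls to the robot, and variables do not carry over. Pictures are saved under pics/ and viewed, and the job is handed in when it is done.

Besides the shell and the picture viewer there is one more tool, called as name(argument=value, ...), one argument or row to a line, values as JSON. jog_arm: Moves the arm, as the interface text tells. Its arguments: {"type":"object","properties":{"moves":{"type":"array"},"newtons":{"type":"number"}},"required":["moves"]}

```bash
ls; mkdir -p pics
cat > h.py <<'E'
import numpy as np, cv2
from station import ctrl
def grab(n):
    f=ctrl.grab_frame(n); R,_=cv2.Rodrigues(np.array(f['rvec'],float)); f['R']=R; f['t']=np.array(f['tvec'],float).ravel(); return f
def save(f,name): cv2.imwrite('pics/'+name,cv2.cvtColor(f['img'],cv2.COLOR_RGB2BGR))
def ray(f,u,v,z):
    d=f['R'].T@np.array([(u-f['cx'])/f['fx'],(v-f['cy'])/f['fy'],1.]); c=-f['R'].T@f['t']
    return c+d*(z-c[2])/d[2]
def cloud(f):
    v,u=np.mgrid[:420,:560]; Z=f['range_z']
    P=np.stack([(u-f['cx'])/f['fx']*Z,(v-f['cy'])/f['fy']*Z,Z],-1)
    return (P-f['t'])@f['R']
def proj(f,p):
    q=f['R']@np.array(p,float)+f['t']; return q[0]/q[2]*f['fx']+f['cx'],q[1]/q[2]*f['fy']+f['cy']
E
python3 - <<'E'
from h import *
for n in ('top','side'):
    f=grab(n); save(f,n+'0.png'); print(n,-f['R'].T@f['t'],f['R'][2],f['fx'])
print(ctrl.get_obs())
E
```

```text
pics
top [ 380.50213656   -2.54346505 1106.65352796] [ 0.20101379 -0.02332658 -0.97931064] 386.7939250907947
side [ 532.84327292 1032.12960046 1117.95098801] [ 0.03834676 -0.71622416 -0.69681596] 461.27067793834965
{'time_s': 0.1, 'joint_pos': array([ 1.33660641e+00,  3.53574060e-01,  1.63406212e+00,  1.84325299e-05,
        1.15520779e+00, -2.38921616e-03]), 'joint_vel': array([ 2.75516633e-04, -2.56559709e-03, -1.47891666e-03, -5.18572110e-04,
       -5.06231122e-05, -2.32005921e-04]), 'joint_efforts': array([-1.03619957e-03, -5.94899940e+01, -3.34932661e+01,  6.97681890e-02,
        1.82526838e-02, -2.72147297e-06]), 'eef_pos': array([143.46415297, 607.84712205, 213.94078051]), 'tcp_rot': array([-3.63289607e-01, -3.12035066e+00,  1.94859993e-03]), 'wrist_force': array([-0.76805689, -0.16371688,  0.62372136]), 'wrist_torque': array([ 0.00027385,  0.02653269, -0.03986128]), 'finger_gap': 0.9972593452730156}
```

View pics/top0.png

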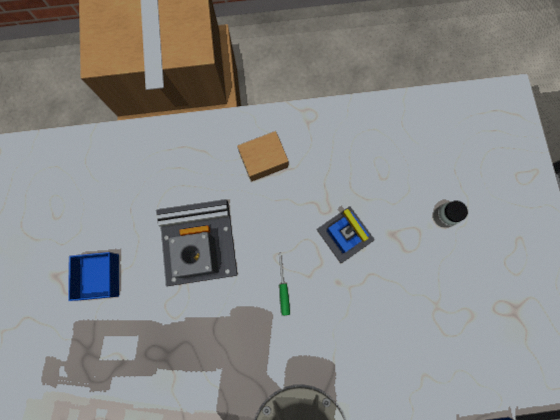

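View pics/side0.png

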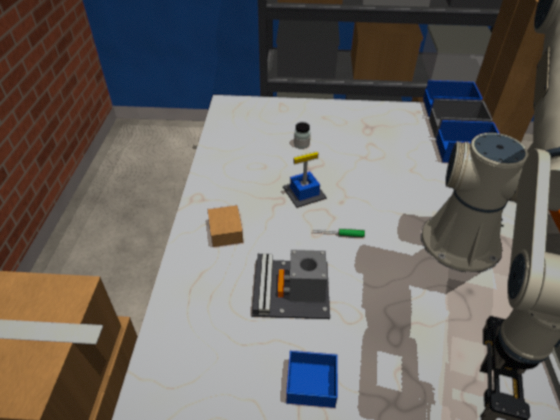

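The top view shows the key in its stand near (356,225), the tower with its shaft at (190,254) and the jaw at (195,230). The bin is at (95,277), carton (263,155), jar (453,213) and driver (284,290). Next I'll measure.

```bash
cat > m.py <<'E'
from h import *
for n in ('top','side'):
    f=grab(n); P=cloud(f); hsv=cv2.cvtColor(f['img'],cv2.COLOR_RGB2HSV); H,S,V=hsv[...,0],hsv[...,1],hsv[...,2]
    ok=f['range_z']>0
    y=ok&(H>22)&(H<34)&(S>150)&(V>60)&(P[...,2]>100)&(P[...,2]<250)
    p=P[y]; print(n,'yellow',len(p), 'zmax',np.percentile(p[:,2],[5,50,95]))
    t=p[p[:,2]>165]; r=cv2.minAreaRect((t[:,:2]).astype(np.float32)); print(' key top rect',r, t.mean(0))
    box=(P[...,0]>380)&(P[...,0]<620)&(P[...,1]>150)&(P[...,1]<350)
    t=ok&box&(abs(P[...,2]-120)<5); q=P[t]; r=cv2.minAreaRect(q[:,:2].astype(np.float32)); print(' tower',len(q),np.median(q[:,2]),r)
    b=ok&(H>100)&(H<130)&(S>120)&(abs(P[...,2]-60)<5)&(P[...,1]<100)&(P[...,1]>-250); q=P[b]; print(' stand',len(q),np.median(q[:,2]),cv2.minAreaRect(q[:,:2].astype(np.float32)))
    o=ok&(H>5)&(H<18)&(S>170)&box&(abs(P[...,2]-43)<6); q=P[o]; print(' jaw',len(q),cv2.minAreaRect(q[:,:2].astype(np.float32)))
    for nm,pt in(('tower',(480,250,100)),):
        u,v=proj(f,pt); u,v=int(u),int(v); c=f['img'][v-50:v+50,u-60:u+60]; cv2.imwrite(f'pics/{n}_tw.png',cv2.resize(c,None,fx=6,fy=6,interpolation=cv2.INTER_CUBIC)[...,::-1]); print(' crop',u-60,v-50)
    u,v=proj(f,(530,-70,100)); u,v=int(u),int(v); c=f['img'][v-40:v+40,u-50:u+50]; cv2.imwrite(f'pics/{n}_st.png',cv2.resize(c,None,fx=6,fy=6,interpolation=cv2.INTER_CUBIC)[...,::-1]); print(' crop',u-50,v-40)
E
python3 m.py
```

```text
top yellow 222 zmax [162.88679276 170.60940376 173.46911335]
 key top rect ((514.569091796875, -196.3815460205078), (87.71270751953125, 13.23248291015625), 25.917081832885742) [ 514.38001748 -196.05711014  170.78799753]
 tower 1291 119.5612884414635 ((499.26092529296875, 224.45509338378906), (100.47577667236328, 101.42680358886719), 1.4726035594940186)
 stand 438 59.156184057766716 ((514.1802368164062, -196.57305908203125), (79.71503448486328, 80.73825073242188), 26.723758697509766)
 jaw 50 ((573.2593994140625, 225.5745086669922), (15.245741844177246, 76.35647583007812), 0.2656199336051941)
 crop 121 213
 crop 251 188
side yellow 130 zmax [151.91187627 163.61225585 172.42669204]
 key top rect ((513.9754638671875, -193.7931671142578), (84.368408203125, 11.848427772521973), 23.972633361816406) [ 512.55555763 -193.73961035  169.0645077 ]
 tower 869 118.89625306943175 ((497.0812683105469, 223.1785430908203), (100.1742172241211, 104.39769744873047), 1.543102502822876)
 stand 217 58.61024114565731 ((513.3280029296875, -195.26173400878906), (79.88496398925781, 79.3047103881836), 25.7221736907959)
 jaw 121 ((572.0718383789062, 225.45550537109375), (14.567182540893555, 80.71676635742188), 3.116689443588257)
 crop 253 225
 crop 248 155
```

View pics/top_tw.png

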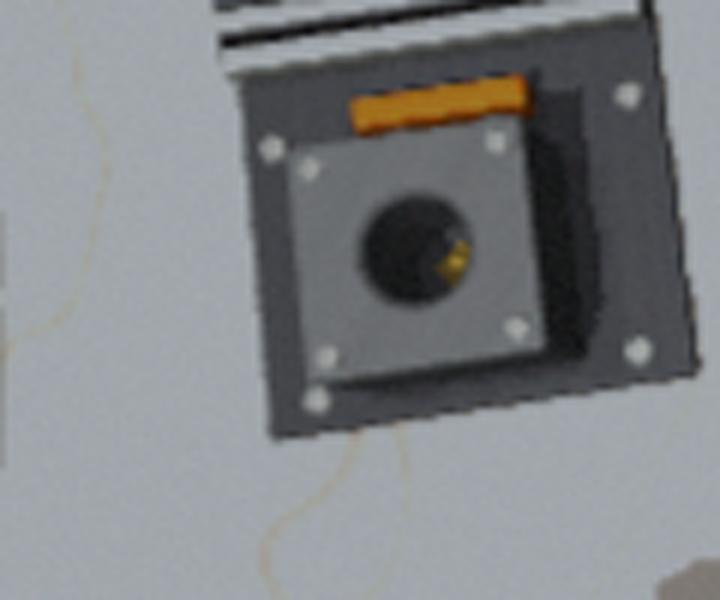

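View pics/side_tw.png

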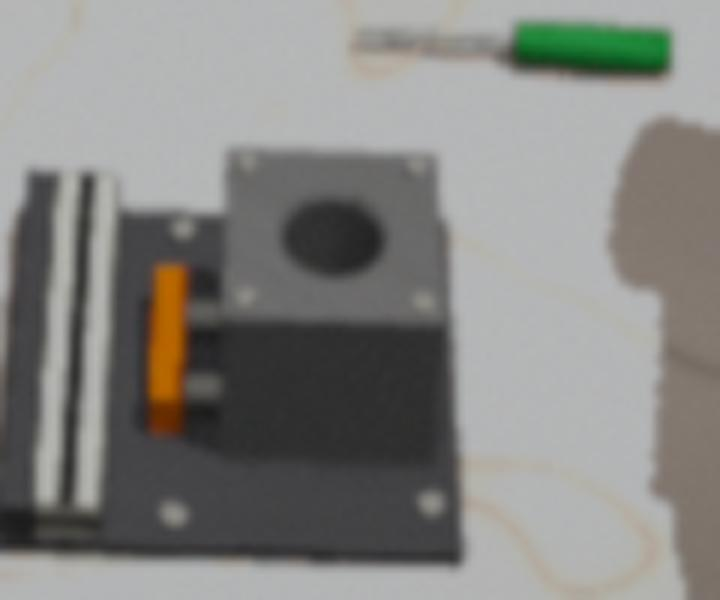

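The stem's square angle can't be read, because too little brass is visible at (455,260) in the crop. I'll find it by feel, turning anticlockwise against the zero stop. Moving to above the key now.

jog_arm(
  moves=[
    [[91.9,18,-40,8,-0.12],[91.9,18,-40,8,-0.12],[91.9,18,-40,8,-0.12],[91.9,18,-40,8,-0.12],[91.9,18,-40,8,-0.12],[91.9,18,-40,8,-0.12],[91.9,18,-40,0,-0.12],[91.9,18,-40,0,-0.12],[91.9,18,-40,0,-0.12],[91.9,18,-40,0,-0.12],[91.9,18,-40,0,-0.12],[91.9,18,-40,0,-0.12]],
  ],
  newtons=60,
)

```text
time_s: 1.7
eef_pos: [360.0, 126.9, 262.7]
tcp_rot: [2.335, 2.102, 0.001]
wrist_force: [1.1, 0.3, 0.0]
finger_gap: 1.002
```

jog_arm(
  moves=[
    [[91.9,18,-40,0,-0.12],[91.9,18,-40,0,-0.12],[91.9,18,-40,0,-0.12],[91.9,18,-40,0,-0.12],[91.9,18,-40,0,-0.12],[91.9,18,-40,0,-0.12],[91.9,18,-40,0,-0.12],[91.9,18,-40,0,-0.12],[91.9,10,-4,0,-0.056],[91.9,0,0,0,0],[91.9,0,0,0,0]],
  ],
)

```text
time_s: 3.08
eef_pos: [513.0, -195.2, 262.4]
tcp_rot: [-3.06, -0.709, 0.001]
wrist_force: [0.2, -0.4, -0.5]
finger_gap: 1.0
```

```bash
cat > s.py <<'E'
from h import *
o=ctrl.get_obs(); R,_=cv2.Rodrigues(o['tcp_rot'])
print('t',o['time_s'],'tcp',o['eef_pos'].round(1),'yaw_y',np.degrees(np.arctan2(R[1,1],R[0,1])).round(2),'z',R[:,2].round(4),'F',o['wrist_force'].round(1),'M',o['wrist_torque'].round(2),'gap',(o['finger_gap']*92).round(1)); print(o['joint_pos'].round(3))
E
python3 s.py
```

```text
Traceback (most recent call last):
  File "s.py", line 3, in <module>
    print('t',o['time_s'],'tcp',o['eef_pos'].round(1),'yaw_y',np.degrees(np.arctan2(R[1,1],R[0,1])).round(2),'z',R[:,2].round(4),'F',o['wrist_force'].round(1),'M',o['wrist_torque'].round(2),'gap',(o['finger_gap']*92).round(1)); print(o['joint_pos'].round(3))
                                                                                                                                                                                                    ^^^^^^^^^^^^^^^^^^^^^^^^^^
AttributeError: 'float' object has no attribute 'round'
```

```bash
sed -i "s/(o\['finger_gap'\]\*92).round(1)/round(o['finger_gap']*92,1)/" s.py; python3 s.py
```

```text
t 3.075 tcp [ 513.  -195.2  262.4] yaw_y -63.9 z [-7.e-04  3.e-04 -1.e+00] F [ 0.2 -0.4 -0.5] M [0.01 0.16 0.01] gap 92.0
[-0.366  0.191  1.743  0.     1.209  0.749]
```

jog_arm(
  moves=[
    [[91.9,1,-1,-30,0],[91.9,0,0,-30,0],[91.9,0,0,-30,0],[91.9,0,0,-21,0],[91.9,0,0,-10,0],[91.9,0,0,0,0],[91.9,0,0,0,0]],
  ],
)

```text
time_s: 3.95
eef_pos: [515.1, -196.8, 142.5]
tcp_rot: [3.06, 0.707, 0.002]
wrist_force: [0.3, 0.4, -0.1]
finger_gap: 1.0
```

```bash
python3 s.py; python3 m.py | grep -v crop; python3 -c "
from h import *
f=grab('side');u,v=map(int,proj(f,(514,-196,160)));cv2.imwrite('pics/k1.png',cv2.resize(f['img'][v-40:v+60,u-60:u+60],None,fx=6,fy=6)[...,::-1])"
```

```text
t 3.95 tcp [ 515.1 -196.8  142.5] yaw_y -63.98 z [ 1.3e-03 -5.0e-04 -1.0e+00] F [ 0.3  0.4 -0.1] M [ 0.02  0.14 -0.  ] gap 92.0
[-0.368  0.321  1.86  -0.     0.959  0.749]Traceback (most recent call last):
  File "m.py", line 6, in <module>
    p=P[y]; print(n,'yellow',len(p), 'zmax',np.percentile(p[:,2],[5,50,95]))
                                            ~~~~~~~~~~~~~^^^^^^^^^^^^^^^^^^
    return _quantile_unchecked(
        a, q, axis, out, overwrite_input, method, keepdims, weights)
    return _ureduce(a,
                    func=_quantile_ureduce_func,
    ...<5 lines>...
                    overwrite_input=overwrite_input,
                    method=method)
    r = func(a, **kwargs)
    result = _quantile(arr,
                       quantiles=q,
    ...<2 lines>...
                       out=out,
                       weights=wgt)
    slices_having_nans = np.isnan(arr[-1, ...])
                                  ~~~^^^^^^^^^
IndexError: index -1 is out of bounds for axis 0 with size 0
```

View pics/k1.png

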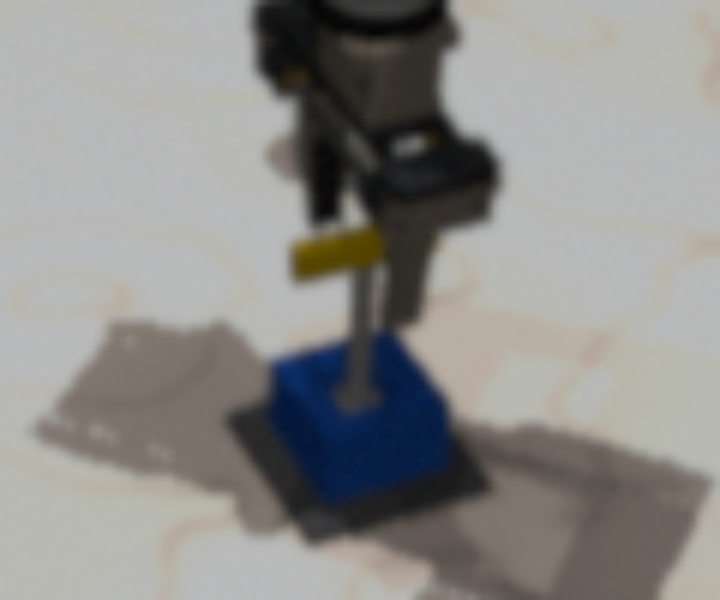

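The fingers straddle the yellow bar, which is at (338,255) in the crop. Closing the gripper.

jog_arm(
  moves=[
    [[60,0,0,-1,0],[40,0,0,0,0],[25,0,0,0,0],[10,0,0,0,0],[5,0,0,0,0],[5,0,0,0,0],[5,0,0,0,0],[5,0,0,0,0]],
  ],
  newtons=60,
)

```text
time_s: 5.05
eef_pos: [514.6, -196.7, 140.6]
tcp_rot: [3.061, 0.707, 0.0]
wrist_force: [-0.4, 1.2, 0.7]
finger_gap: 0.151
```

```bash
python3 s.py
```

```text
t 5.05 tcp [ 514.6 -196.7  140.6] yaw_y -64.0 z [ 0. -0. -1.] F [-0.4  1.2  0.7] M [-0.01  0.2   0.02] gap 13.9
[-0.368  0.324  1.861 -0.     0.957  0.749]
```

jog_arm(
  moves=[
    [[5,0,0,10,0],[5,0,0,20,0],[5,0,0,30,0],[5,0,0,30,0],[5,0,0,30,0],[5,0,0,30,0],[5,0,0,0,0]],
  ],
)

```text
time_s: 5.92
eef_pos: [515.7, -197.1, 293.0]
tcp_rot: [3.059, 0.706, 0.006]
wrist_force: [0.5, -0.9, -2.6]
finger_gap: 0.15
```

```bash
python3 s.py;  python3 -c "
from h import *
f=grab('side');save(f,'l1.png');u,v=map(int,proj(f,(514,-196,250)));cv2.imwrite('pics/k2.png',cv2.resize(f['img'][v-40:v+60,u-60:u+60],None,fx=6,fy=6)[...,::-1])"
```

```text
t 5.925 tcp [ 515.7 -197.1  293. ] yaw_y -64.0 z [ 0.0042 -0.0016 -1.    ] F [ 0.5 -0.9 -2.6] M [-0.11  0.14  0.  ] gap 13.8
[-0.368  0.169  1.701  0.     1.267  0.749]
```

View pics/k2.png

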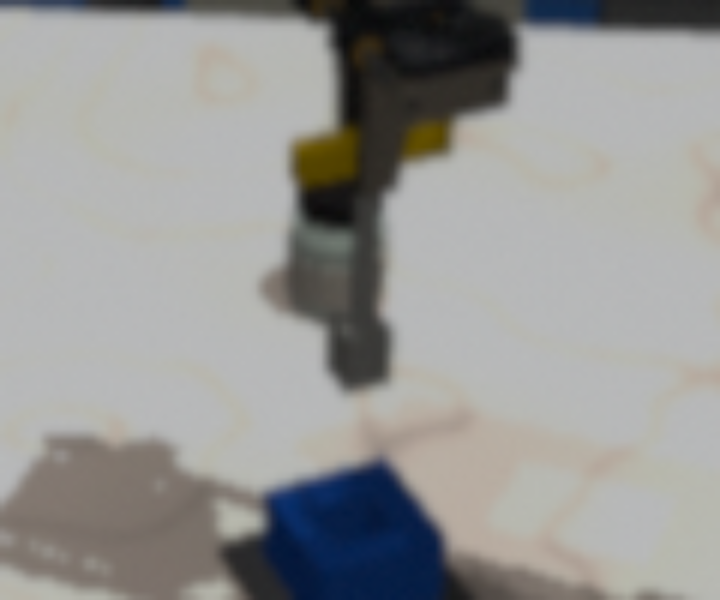

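The key is held upright: bar at (370,150), socket at (358,355), and the pocket is empty. Carrying it to the tower.

jog_arm(
  moves=[
    [[5,-1,15,5,0.05],[5,-1,30,5,0.05],[5,-1,40,0,0.05],[5,-1,42,0,0.05],[5,-1,42,0,0.05],[5,-1,42,0,0.05],[5,-2,42,0,0.05],[5,-2,42,0,0.05],[5,-2,42,0,0.05],[5,-2,40,0,0.05],[5,-2,30,0,0.05],[5,-1,14,0,0.05]],
  ],
)

```text
time_s: 7.48
eef_pos: [496.2, 225.9, 299.4]
tcp_rot: [-2.711, -1.587, 0.003]
wrist_force: [-0.7, -0.4, -1.7]
finger_gap: 0.144
```

jog_arm(
  moves=[
    [[5,0,0,0,0],[5,0,0,0,0],[5,0,0,0,0]],
  ],
)

```text
time_s: 7.85
eef_pos: [497.6, 223.3, 300.6]
tcp_rot: [2.716, 1.578, -0.0]
wrist_force: [0.3, 0.0, -3.3]
finger_gap: 0.148
```

```bash
python3 s.py;  python3 -c "
from h import *
f=grab('side');u,v=map(int,proj(f,(499,224,180)));cv2.imwrite('pics/k3.png',cv2.resize(f['img'][v-50:v+60,u-60:u+60],None,fx=5,fy=5)[...,::-1])
f=grab('top');u,v=map(int,proj(f,(499,224,180)));cv2.imwrite('pics/k3t.png',cv2.resize(f['img'][v-50:v+60,u-60:u+60],None,fx=5,fy=5)[...,::-1])
"
```

```text
t 7.85 tcp [497.6 223.3 300.6] yaw_y -29.7 z [-1.e-04 -3.e-04 -1.e+00] F [ 0.3  0.  -3.3] M [-0.02  0.11 -0.03] gap 13.6
[ 0.419  0.155  1.701 -0.     1.286  0.938]
```

View pics/k3.png

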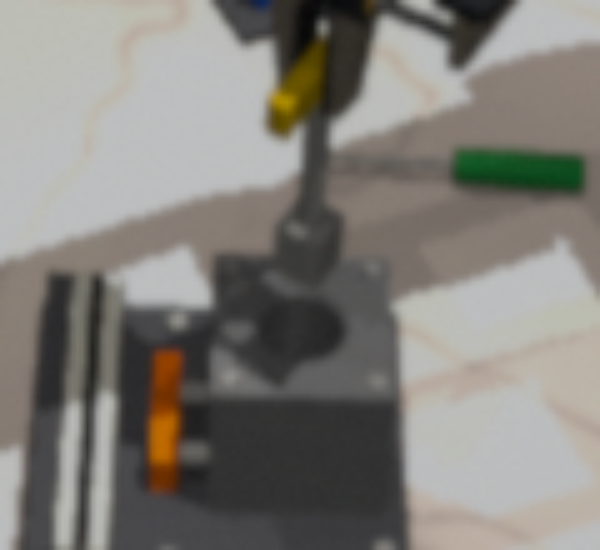

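View pics/k3t.png

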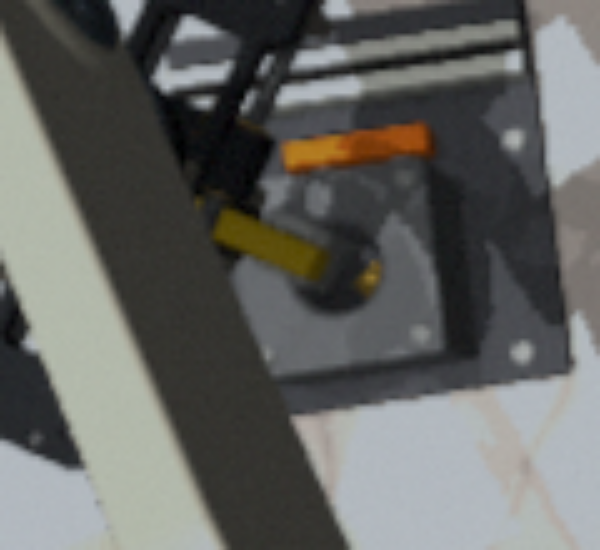

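The side view has the socket at (307,245) over the mouth at (300,328), consistent with the measurement. Descending.

jog_arm(
  moves=[
    [[5,1,0.5,-20,0],[5,0,0,-15,0],[5,0,0,-10,0],[5,0,0,-10,0],[5,0,0,-10,0],[5,0,0,-10,0],[5,0,0,0,0]],
  ],
)

```text
time_s: 8.82
eef_pos: [498.1, 224.6, 224.7]
tcp_rot: [-2.715, -1.58, 0.002]
wrist_force: [0.2, 0.1, -2.5]
finger_gap: 0.149
```

```bash
python3 s.py
```

```text
t 8.825 tcp [498.1 224.6 224.7] yaw_y -29.62 z [-1.4e-03 -6.0e-04 -1.0e+00] F [ 0.2  0.1 -2.5] M [-0.05  0.16 -0.02] gap 13.7
[0.421 0.222 1.79  0.    1.131 0.938]
```

jog_arm(
  moves=[
    [[5,0,0,-10,0],[5,0,0,-10,0],[5,0,0,-10,0],[5,0,0,-10,0],[5,0,0,-10,0],[5,0,0,0,0]],
  ],
)

```text
time_s: 9.57
eef_pos: [498.0, 224.5, 174.6]
tcp_rot: [-2.715, -1.58, 0.003]
wrist_force: [0.1, 0.3, -2.4]
finger_gap: 0.147
```

```bash
python3 s.py
```

```text
t 9.575 tcp [498.  224.5 174.6] yaw_y -29.62 z [-1.6e-03 -7.0e-04 -1.0e+00] F [ 0.1  0.3 -2.4] M [-0.07  0.12  0.04] gap 13.6
[0.421 0.276 1.841 0.    1.027 0.938]
```

Clean so far, with no side force. Now lowering gently onto the stem (rest height is TCP ≈161, seated ≈143).

jog_arm(
  moves=[
    [[5,0,0,-5,0],[5,0,0,-4,0],[5,0,0,-3,0],[5,0,0,-2,0],[5,0,0,-1,0],[5,0,0,0,0]],
  ],
)

```text
time_s: 10.32
eef_pos: [498.6, 224.8, 160.7]
tcp_rot: [2.715, 1.58, 0.0]
wrist_force: [0.8, -1.0, -2.3]
finger_gap: 0.147
```

```bash
python3 s.py
```

```text
t 10.325 tcp [498.6 224.8 160.7] yaw_y -29.62 z [ 1.e-04  0.e+00 -1.e+00] F [ 0.8 -1.  -2.3] M [-0.09  0.14 -0.04] gap 13.6
[0.421 0.293 1.853 0.    0.996 0.938]
```

jog_arm(
  moves=[
    [[5,0,0,-1,0],[5,0,0,-1,0],[5,0,0,0,0]],
  ],
)

```text
time_s: 10.7
eef_pos: [499.2, 225.1, 159.9]
tcp_rot: [2.715, 1.58, 0.003]
wrist_force: [-1.6, -1.1, 10.1]
finger_gap: 0.149
```

```bash
python3 s.py
```

```text
t 10.7 tcp [499.2 225.1 159.9] yaw_y -29.62 z [ 1.5e-03  7.0e-04 -1.0e+00] F [-1.6 -1.1 10.1] M [-0.33  0.76 -0.04] gap 13.7
[0.421 0.294 1.853 0.    0.993 0.938]
```

The key is resting on the stem with about 12 N. Feeling anticlockwise against the stop.

jog_arm(
  moves=[
    [[5,0,0,0,0.06],[5,0,0,0,0.06],[5,0,0,0,0.06],[5,0,0,0,0]],
  ],
)

```text
time_s: 11.2
eef_pos: [499.2, 225.4, 160.1]
tcp_rot: [-2.562, -1.818, -0.003]
wrist_force: [-2.6, 0.1, 10.7]
finger_gap: 0.15
```

```bash
python3 s.py
```

```text
t 11.2 tcp [499.2 225.4 160.1] yaw_y -19.27 z [ 0.0015  0.0013 -1.    ] F [-2.6  0.1 10.7] M [-0.1   0.97 -0.02] gap 13.8
[4.210e-01 2.940e-01 1.853e+00 1.000e-03 9.930e-01 7.570e-01]
```

jog_arm(
  moves=[
    [[5,0,0,0,0.06],[5,0,0,0,0.06],[5,0,0,0,0.06],[5,0,0,0,0]],
  ],
)

```text
time_s: 11.7
eef_pos: [499.2, 225.5, 160.2]
tcp_rot: [-2.388, -2.041, -0.003]
wrist_force: [-2.2, 0.7, 11.4]
finger_gap: 0.15
```

```bash
python3 s.py
```

```text
t 11.7 tcp [499.2 225.5 160.2] yaw_y -8.97 z [ 0.0015  0.0015 -1.    ] F [-2.2  0.7 11.4] M [ 0.01  1.06 -0.01] gap 13.8
[4.210e-01 2.930e-01 1.853e+00 1.000e-03 9.930e-01 5.770e-01]
```

jog_arm(
  moves=[
    [[5,0,0,0,0.06],[5,0,0,0,0.06],[5,0,0,0,0.06],[5,0,0,0,0]],
  ],
)

```text
time_s: 12.2
eef_pos: [499.1, 225.6, 160.2]
tcp_rot: [-2.195, -2.247, -0.003]
wrist_force: [-2.9, 0.3, 11.9]
finger_gap: 0.147
```

```bash
python3 s.py
```

```text
t 12.2 tcp [499.1 225.6 160.2] yaw_y 1.34 z [ 0.0012  0.0016 -1.    ] F [-2.9  0.3 11.9] M [ 0.15  1.19 -0.05] gap 13.6
[4.210e-01 2.930e-01 1.853e+00 1.000e-03 9.930e-01 3.970e-01]
```

jog_arm(
  moves=[
    [[5,0,0,0,0.06],[5,0,0,0,0.06],[5,0,0,0,0.06],[5,0,0,0,0]],
  ],
)

```text
time_s: 12.7
eef_pos: [498.8, 225.6, 160.1]
tcp_rot: [-1.984, -2.435, -0.003]
wrist_force: [-4.3, 1.6, 12.6]
finger_gap: 0.147
```

```bash
python3 s.py
```

```text
t 12.7 tcp [498.8 225.6 160.1] yaw_y 11.65 z [ 8.0e-04  1.6e-03 -1.0e+00] F [-4.3  1.6 12.6] M [ 0.21  1.4  -0.01] gap 13.5
[4.210e-01 2.930e-01 1.853e+00 1.000e-03 9.930e-01 2.170e-01]
```

jog_arm(
  moves=[
    [[5,0,0,0,0.06],[5,0,0,0,0.06],[5,0,0,0,0.06],[5,0,0,0,0]],
  ],
)

```text
time_s: 13.2
eef_pos: [498.6, 225.5, 160.1]
tcp_rot: [-1.757, -2.603, -0.002]
wrist_force: [-4.1, 1.8, 13.0]
finger_gap: 0.151
```

```bash
python3 s.py
```

```text
t 13.2 tcp [498.6 225.5 160.1] yaw_y 21.96 z [ 2.0e-04  1.6e-03 -1.0e+00] F [-4.1  1.8 13. ] M [ 0.28  1.58 -0.02] gap 13.9
[0.421 0.293 1.854 0.002 0.994 0.037]
```

jog_arm(
  moves=[
    [[5,0,0,0,0.06],[5,0,0,0,0.06],[5,0,0,0,0.06],[5,0,0,0,0]],
  ],
)

```text
time_s: 13.7
eef_pos: [498.3, 225.5, 159.9]
tcp_rot: [-1.516, -2.751, -0.002]
wrist_force: [-4.1, 1.1, 11.6]
finger_gap: 0.146
```

```bash
python3 s.py
```

```text
t 13.7 tcp [498.3 225.5 159.9] yaw_y 32.28 z [-3.0e-04  1.3e-03 -1.0e+00] F [-4.1  1.1 11.6] M [ 0.22  1.64 -0.05] gap 13.4
[ 0.421  0.293  1.854  0.002  0.994 -0.143]
```

jog_arm(
  moves=[
    [[5,0,0,0,0.06],[5,0,0,0,0.06],[5,0,0,0,0.06],[5,0,0,0,0]],
  ],
)

```text
time_s: 14.2
eef_pos: [498.0, 225.2, 159.7]
tcp_rot: [-1.262, -2.875, -0.001]
wrist_force: [-4.6, 0.8, 10.4]
finger_gap: 0.147
```

```bash
python3 s.py
```

```text
t 14.2 tcp [498.  225.2 159.7] yaw_y 42.59 z [-1.e-03  8.e-04 -1.e+00] F [-4.6  0.8 10.4] M [ 0.05  1.66 -0.09] gap 13.5
[ 4.210e-01  2.940e-01  1.854e+00  1.000e-03  9.940e-01 -3.230e-01]
```

jog_arm(
  moves=[
    [[5,0,0,0,0.06],[5,0,0,0,0.06],[5,0,0,0,0.06],[5,0,0,0,0]],
  ],
)

```text
time_s: 14.7
eef_pos: [498.1, 224.9, 159.6]
tcp_rot: [-0.999, -2.978, 0.0]
wrist_force: [-4.3, 0.3, 10.3]
finger_gap: 0.147
```

```bash
python3 s.py
```

```text
t 14.7 tcp [498.1 224.9 159.6] yaw_y 52.91 z [-9.e-04  3.e-04 -1.e+00] F [-4.3  0.3 10.3] M [-0.32  1.57 -0.  ] gap 13.5
[ 4.210e-01  2.940e-01  1.854e+00  1.000e-03  9.940e-01 -5.030e-01]
```

jog_arm(
  moves=[
    [[5,-1,0,0,0.05],[5,0,0,0,0.05],[5,0,0,0,0.05],[5,0,0,0,0]],
  ],
)

```text
time_s: 15.2
eef_pos: [497.5, 225.0, 159.9]
tcp_rot: [-0.773, -3.045, -0.001]
wrist_force: [-4.9, -0.1, 11.7]
finger_gap: 0.15
```

```bash
python3 s.py
```

```text
t 15.2 tcp [497.5 225.  159.9] yaw_y 61.51 z [ 1.e-04  4.e-04 -1.e+00] F [-4.9 -0.1 11.7] M [-0.45  1.27 -0.04] gap 13.8
[ 0.422  0.292  1.856  0.     0.993 -0.652]
```

jog_arm(
  moves=[
    [[5,0,0,0,0.05],[5,0,0,0,0.05],[5,0,0,0,0]],
  ],
)

```text
time_s: 15.58
eef_pos: [497.5, 225.0, 160.0]
tcp_rot: [0.62, 3.08, 0.001]
wrist_force: [-4.5, -0.4, 12.6]
finger_gap: 0.148
```

```bash
python3 s.py
```

```text
t 15.575 tcp [497.5 225.  160. ] yaw_y 67.24 z [ 1.e-04  4.e-04 -1.e+00] F [-4.5 -0.4 12.6] M [-0.46  1.37 -0.1 ] gap 13.6
[ 0.422  0.292  1.856  0.     0.994 -0.752]
```

No drop over a full 97°, so there is probably a lateral offset. I'll re-check the shaft centre from the mouth ellipses in the first pictures.

Run:
```python
from h import *
for n,f0 in (('top','pics/top0.png'),('side','pics/side0.png')):
    f=grab(n); im=cv2.imread(f0); g=cv2.cvtColor(im,cv2.COLOR_BGR2GRAY)
    u0,v0=map(int,proj(f,(498.5,224,120))); 
    w=22
    c=cv2.resize(g[v0-w:v0+w,u0-w:u0+w],None,fx=8,fy=8,interpolation=cv2.INTER_CUBIC)
    for th in (55,65,75):
        m=(c<th).astype(np.uint8)
        cs,_=cv2.findContours(m,0,2)
        for k in cs:
            if cv2.contourArea(k)>3000:
                k=cv2.convexHull(k); e=cv2.fitEllipse(k); u=(e[0][0]+.5)/8-.5+u0-w; v=(e[0][1]+.5)/8-.5+v0-w
                print(n,th,ray(f,u,v,120).round(1),np.round(e[1],1)/8, np.round(e[0],0))
    cv2.imwrite(f'pics/m_{n}.png',c)
    # tower-top screws etc: key socket line check
```

```text
top 55 [497.4 223.5 120. ] [17.15 18.2 ] [185. 190.]
top 65 [497.5 223.7 120. ] [17.625 18.825] [184. 190.]
top 65 [529.9 173.3 120. ] [ 9.15  37.725] [334.  70.]
top 75 [497.5 223.5 120. ] [18.325 19.5  ] [185. 190.]
top 75 [476.5 279.2 120. ] [ 4.8125 51.7125] [ 14. 278.]
top 75 [3481.2 7374.1  120. ] [ 128.0125 4116.0375] [-15881.  -4361.]
side 55 [514.3 288.4 120. ] [ 6.1375 66.8   ] [131. 331.]
side 55 [495.5 227.3 120. ] [11.0125 15.1125] [191. 190.]
side 65 [508.2 287.7 120. ] [ 7.6875 56.3625] [150. 330.]
side 65 [495.9 227.1 120. ] [11.95   16.1125] [190. 189.]
side 75 [510.1 287.  120. ] [ 7.8 59.7] [144. 328.]
side 75 [553.6 249.  120. ] [ 5.8375 16.4   ] [ 19. 231.]
side 75 [496. 227. 120.] [12.775 16.975] [189. 189.]
```

jog_arm(
  moves=[
    [[5,0,0,2,0],[5,0,0,2,-0.1],[5,0,0,2,-0.1],[5,0,0,0,-0.13],[5,0,0,0,0],[5,0,0,0,0]],
  ],
)

```text
time_s: 16.42
eef_pos: [497.6, 224.8, 164.4]
tcp_rot: [-1.114, -2.937, 0.0]
wrist_force: [-0.3, 0.3, -2.9]
finger_gap: 0.15
```

```bash
python3 s.py;  python3 -c "
from h import *
f=grab('side');u,v=map(int,proj(f,(499,224,150)));cv2.imwrite('pics/k4.png',cv2.resize(f['img'][v-40:v+40,u-50:u+50],None,fx=7,fy=7)[...,::-1])
f=grab('top');u,v=map(int,proj(f,(499,224,150)));cv2.imwrite('pics/k4t.png',cv2.resize(f['img'][v-40:v+40,u-50:u+50],None,fx=7,fy=7)[...,::-1])
"
```

```text
t 16.425 tcp [497.6 224.8 164.4] yaw_y 48.46 z [-0. -0. -1.] F [-0.3  0.3 -2.9] M [-0.01  0.04  0.04] gap 13.8
[ 0.422  0.287  1.852 -0.     1.003 -0.424]
```

View pics/k4.png

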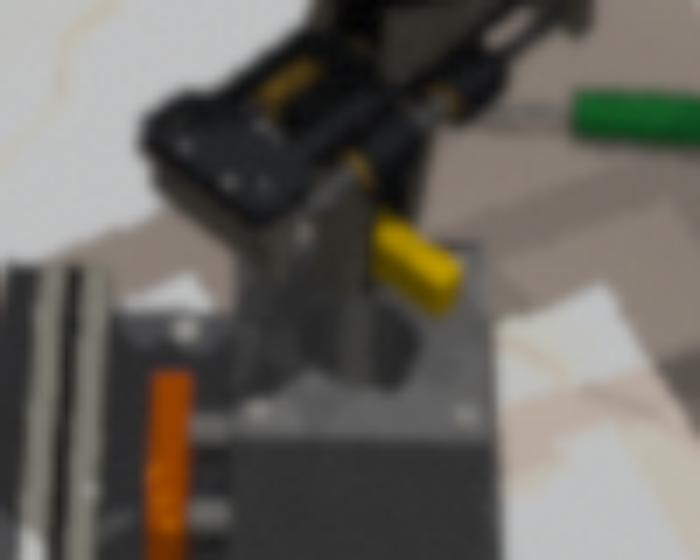

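View pics/k4t.png

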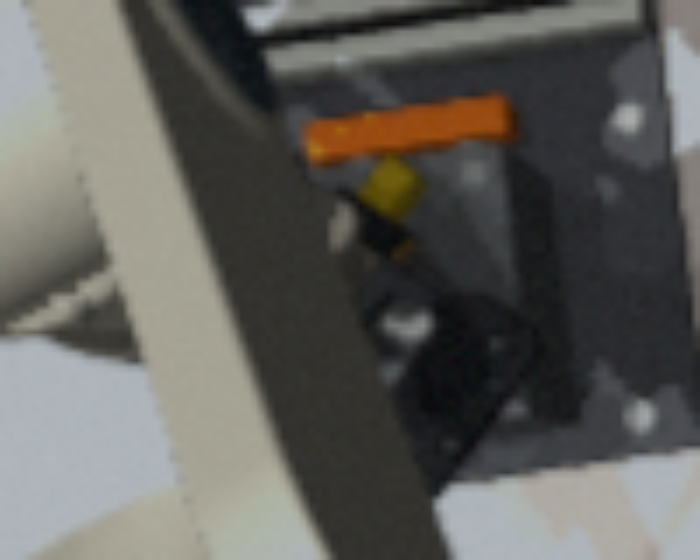

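In the side view the shank (362,330) sits centred in x in the mouth ellipse (300–418). The moments suggest y is about 1 mm too high, as the ellipse fit does (223.5). Shifting and trying again.

jog_arm(
  moves=[
    [[5,0,-1.3,0,0],[5,0,0,0,0],[5,0,0,-3,0],[5,0,0,-1.5,0],[5,0,0,-1,0],[5,0,0,0,0]],
  ],
)

```text
time_s: 17.27
eef_pos: [498.0, 223.7, 160.0]
tcp_rot: [1.118, 2.935, 0.001]
wrist_force: [-0.9, -0.2, 7.9]
finger_gap: 0.148
```

```bash
python3 s.py
```

```text
t 17.275 tcp [498.  223.7 160. ] yaw_y 48.31 z [ 9.e-04  4.e-04 -1.e+00] F [-0.9 -0.2  7.9] M [-0.35  0.57 -0.02] gap 13.6
[ 0.419  0.292  1.856 -0.     0.993 -0.424]
```

jog_arm(
  moves=[
    [[5,0,0,-0.5,0.07],[5,0,0,0,0.07],[5,0,0,0,0.07],[5,0,0,0,0.07],[5,0,0,0,0]],
  ],
)

```text
time_s: 17.9
eef_pos: [498.1, 224.0, 160.0]
tcp_rot: [0.696, 3.062, 0.002]
wrist_force: [-2.2, -0.4, 12.1]
finger_gap: 0.15
```

```bash
python3 s.py
```

```text
t 17.9 tcp [498.1 224.  160. ] yaw_y 64.4 z [ 0.0013  0.001  -1.    ] F [-2.2 -0.4 12.1] M [-0.11  0.9  -0.08] gap 13.8
[ 0.42   0.291  1.856  0.     0.992 -0.705]
```

jog_arm(
  moves=[
    [[5,0,0,0,0.07],[5,0,0,0,0.07],[5,0,0,0,0.07],[5,0,0,0,0.07],[5,0,0,0,0]],
  ],
)

```text
time_s: 18.52
eef_pos: [498.2, 224.0, 160.1]
tcp_rot: [0.262, 3.129, 0.002]
wrist_force: [-2.5, -1.0, 12.0]
finger_gap: 0.149
```

```bash
python3 s.py
```

```text
t 18.525 tcp [498.2 224.  160.1] yaw_y 80.44 z [ 0.0013  0.001  -1.    ] F [-2.5 -1.  12. ] M [-0.14  0.97 -0.04] gap 13.7
[ 0.42   0.291  1.856  0.     0.992 -0.985]
```

jog_arm(
  moves=[
    [[5,-0.5,0,0,0.07],[5,0,0,0,0.07],[5,0,0,0,0.07],[5,0,0,0,0.07],[5,0,0,0,0]],
  ],
)

```text
time_s: 19.15
eef_pos: [497.7, 224.0, 160.1]
tcp_rot: [-0.178, 3.135, 0.002]
wrist_force: [-2.0, -0.1, 11.8]
finger_gap: 0.151
```

```bash
python3 s.py
```

```text
t 19.15 tcp [497.7 224.  160.1] yaw_y 96.48 z [ 0.0015  0.0011 -1.    ] F [-2.  -0.1 11.8] M [-0.12  0.91 -0.05] gap 13.9
[ 0.42   0.291  1.857  0.     0.992 -1.264]
```

jog_arm(
  moves=[
    [[5,0,0,0,0.07],[5,0,0,0,0.07],[5,0,0,0,0.07],[5,0,0,0,0.07],[5,0,0,0,0]],
  ],
)

```text
time_s: 19.77
eef_pos: [497.6, 224.0, 160.0]
tcp_rot: [-0.613, 3.08, 0.001]
wrist_force: [-2.5, 0.1, 11.9]
finger_gap: 0.148
```

```bash
python3 s.py
```

```text
t 19.775 tcp [497.6 224.  160. ] yaw_y 112.52 z [ 0.0012  0.0011 -1.    ] F [-2.5  0.1 11.9] M [-0.07  1.04 -0.02] gap 13.6
[ 4.200e-01  2.910e-01  1.857e+00  1.000e-03  9.920e-01 -1.544e+00]
```

jog_arm(
  moves=[
    [[5,0,0,0,0.07],[5,0,0,0,0.07],[5,0,0,0,0.07],[5,0,0,0,0.07],[5,0,0,0,0]],
  ],
)

```text
time_s: 20.4
eef_pos: [496.6, 223.2, 158.5]
tcp_rot: [1.036, -2.965, 0.0]
wrist_force: [-1.0, -0.7, -2.6]
finger_gap: 0.148
```

```bash
python3 s.py
```

```text
t 20.4 tcp [496.6 223.2 158.5] yaw_y 128.5 z [-8.e-04 -6.e-04 -1.e+00] F [-1.  -0.7 -2.6] M [-0.21  0.33  0.01] gap 13.6
[ 0.42   0.292  1.859 -0.     0.991 -1.823]
```

jog_arm(
  moves=[
    [[5,0,0,0,0.07],[5,0,0,0,0.07],[5,0,0,0,0.07],[5,0,0,0,0]],
  ],
)

```text
time_s: 20.9
eef_pos: [496.6, 222.8, 157.9]
tcp_rot: [1.338, -2.84, 0.001]
wrist_force: [-0.1, -3.6, -3.1]
finger_gap: 0.15
```

```bash
python3 s.py
```

```text
t 20.9 tcp [496.6 222.8 157.9] yaw_y 140.46 z [-0.0013 -0.0015 -1.    ] F [-0.1 -3.6 -3.1] M [-0.96  0.23 -0.01] gap 13.8
[ 4.190e-01  2.930e-01  1.860e+00 -1.000e-03  9.910e-01 -2.031e+00]
```

It dropped in (force released, TCP 158.5) at about 128°. Backing off 7° and lowering.

jog_arm(
  moves=[
    [[5,0,0.3,0,-0.06],[5,0,0,-1,-0.06],[5,0,0,-2,0],[5,0,0,-2,0],[5,0,0,0,0]],
  ],
)

```text
time_s: 21.52
eef_pos: [496.7, 223.5, 153.2]
tcp_rot: [1.169, -2.915, 0.0]
wrist_force: [-1.2, -3.4, -3.6]
finger_gap: 0.147
```

```bash
python3 s.py
```

```text
t 21.525 tcp [496.7 223.5 153.2] yaw_y 133.69 z [-8.e-04 -6.e-04 -1.e+00] F [-1.2 -3.4 -3.6] M [-0.87  0.46 -0.04] gap 13.5
[ 0.42   0.299  1.863 -0.     0.98  -1.913]
```

jog_arm(
  moves=[
    [[5,-0.3,-0.7,-2,0],[5,0,0,-2,0],[5,0,0,-2,0],[5,0,0,-2,0],[5,0,0,0,0]],
  ],
)

```text
time_s: 22.15
eef_pos: [496.6, 223.0, 145.3]
tcp_rot: [1.168, -2.916, -0.0]
wrist_force: [-1.7, -2.5, -4.4]
finger_gap: 0.148
```

```bash
python3 s.py
```

```text
t 22.15 tcp [496.6 223.  145.3] yaw_y 133.67 z [-4.e-04 -1.e-04 -1.e+00] F [-1.7 -2.5 -4.4] M [-0.65  0.63 -0.05] gap 13.6
[ 0.419  0.308  1.871  0.     0.963 -1.914]
```

jog_arm(
  moves=[
    [[5,0,0,-1,0],[5,0,0,-1,0],[5,0,0,-1,0],[5,0,0,0,0]],
  ],
)

```text
time_s: 22.65
eef_pos: [496.7, 223.1, 142.6]
tcp_rot: [1.168, -2.916, -0.0]
wrist_force: [-2.8, -1.6, -0.9]
finger_gap: 0.147
```

```bash
python3 s.py
```

```text
t 22.65 tcp [496.7 223.1 142.6] yaw_y 133.67 z [-1.e-04 -0.e+00 -1.e+00] F [-2.8 -1.6 -0.9] M [-0.69  0.79 -0.05] gap 13.5
[ 0.419  0.312  1.873  0.     0.957 -1.914]
```

jog_arm(
  moves=[
    [[5,0,-0.3,-1,0],[5,0,0,0,0]],
  ],
)

```text
time_s: 22.9
eef_pos: [497.1, 223.1, 142.5]
tcp_rot: [-1.168, 2.915, 0.001]
wrist_force: [-3.9, -2.1, 8.1]
finger_gap: 0.146
```

```bash
python3 s.py
```

```text
t 22.9 tcp [497.1 223.1 142.5] yaw_y 133.66 z [ 7.e-04  6.e-04 -1.e+00] F [-3.9 -2.1  8.1] M [-0.78  1.37 -0.01] gap 13.4
[ 0.419  0.312  1.873  0.     0.955 -1.914]
```

jog_arm(
  moves=[
    [[5,0,0,0,-0.08],[5,0,0,0,-0.08],[5,0,0,0,-0.08],[5,0,0,0,-0.08],[5,0,0,0,-0.08],[5,0,0,0,-0.08],[5,0,0,0,0]],
  ],
)

```text
time_s: 23.78
eef_pos: [496.9, 222.8, 142.5]
tcp_rot: [-0.44, 3.11, 0.0]
wrist_force: [-5.6, -4.5, 9.6]
finger_gap: 0.147
```

```bash
python3 s.py
```

```text
t 23.775 tcp [496.9 222.8 142.5] yaw_y 106.12 z [ 4.e-04  1.e-04 -1.e+00] F [-5.6 -4.5  9.6] M [-1.05  1.49  0.03] gap 13.6
[ 0.419  0.312  1.873 -0.     0.956 -1.433]
```

Seated on the floor: TCP is 142.5, exactly as predicted. Continuing clockwise and easing the side load.

jog_arm(
  moves=[
    [[5,-0.5,-0.5,0.5,-0.08],[5,0,0,0,-0.08],[5,0,0,0,-0.08],[5,0,0,0,-0.08],[5,0,0,0,-0.08],[5,0,0,0,-0.08],[5,0,0,0,-0.08],[5,0,0,0,0]],
  ],
)

```text
time_s: 24.78
eef_pos: [496.4, 222.7, 142.6]
tcp_rot: [0.434, 3.111, 0.001]
wrist_force: [-4.4, -1.4, 4.8]
finger_gap: 0.146
```

```bash
python3 s.py
cat > j.py <<'E'
from h import *
import sys
f=grab('side'); P=cloud(f); hsv=cv2.cvtColor(f['img'],cv2.COLOR_RGB2HSV); H,S,V=hsv[...,0],hsv[...,1],hsv[...,2]
o=(H>3)&(H<18)&(S>170)&(P[...,0]>520)&(P[...,0]<640)&(P[...,1]>150)&(P[...,1]<300)&(abs(P[...,2]-43)<6)
q=P[o]; print('jaw',len(q),cv2.minAreaRect(q[:,:2].astype(np.float32)),q.mean(0))
u,v=map(int,proj(f,(530,224,100)));cv2.imwrite(sys.argv[1],cv2.resize(f['img'][v-40:v+40,u-50:u+50],None,fx=7,fy=7)[...,::-1])
E
python3 j.py pics/j1.png
```

```text
t 24.775 tcp [496.4 222.7 142.6] yaw_y 74.11 z [ 4.e-04  8.e-04 -1.e+00] F [-4.4 -1.4  4.8] M [-0.3   1.24  0.02] gap 13.5
[ 4.190e-01  3.110e-01  1.875e+00  1.000e-03  9.550e-01 -8.750e-01]
jaw 123 ((583.4756469726562, 226.90512084960938), (14.406174659729004, 81.0035171508789), 3.45758318901062) [582.8669644  228.55998864  42.06757873]
```

jog_arm(
  moves=[
    [[5,-0.4,0,0,-0.08],[5,0,0,0,-0.08],[5,0,0,0,-0.08],[5,0,0,0,-0.08],[5,0,0,0,-0.08],[5,0,0,0,-0.08],[5,0,0,0,0]],
  ],
)

```text
time_s: 25.7
eef_pos: [496.3, 222.9, 142.5]
tcp_rot: [1.159, 2.919, 0.002]
wrist_force: [-2.6, 0.8, 5.6]
finger_gap: 0.15
```

```bash
python3 s.py;python3 j.py pics/j2.png
```

```text
t 25.7 tcp [496.3 222.9 142.5] yaw_y 46.69 z [ 0.001   0.0012 -1.    ] F [-2.6  0.8  5.6] M [0.14 1.08 0.03] gap 13.8
[ 4.190e-01  3.110e-01  1.875e+00  1.000e-03  9.540e-01 -3.960e-01]
jaw 119 ((589.2977294921875, 227.64572143554688), (14.585177421569824, 80.62603759765625), 3.635067939758301) [589.56277125 227.77509024  41.74059299]
```

jog_arm(
  moves=[
    [[5,0,0,0,-0.06],[5,0,0,0,-0.06],[5,0,0,0,-0.04],[5,0,0,0,0]],
  ],
)

```text
time_s: 26.25
eef_pos: [496.4, 222.9, 142.5]
tcp_rot: [1.388, 2.818, 0.002]
wrist_force: [-3.1, 1.2, 5.9]
finger_gap: 0.147
```

```bash
python3 s.py;python3 j.py pics/j3.png
```

```text
t 26.25 tcp [496.4 222.9 142.5] yaw_y 37.56 z [ 0.0011  0.0012 -1.    ] F [-3.1  1.2  5.9] M [0.3  0.93 0.06] gap 13.5
[ 4.190e-01  3.110e-01  1.875e+00  1.000e-03  9.540e-01 -2.370e-01]
jaw 113 ((592.0856323242188, 226.49295043945312), (14.230945587158203, 76.3623046875), 3.7180233001708984) [591.46908647 228.55765767  41.83984703]
```

jog_arm(
  moves=[
    [[5,0,0,0,-0.04],[5,0,0,0,-0.04],[5,0,0,0,0]],
  ],
)

```text
time_s: 26.68
eef_pos: [496.4, 222.9, 142.5]
tcp_rot: [1.499, 2.76, 0.003]
wrist_force: [-2.7, 1.7, 4.5]
finger_gap: 0.148
```

```bash
python3 s.py;python3 j.py pics/j3.png
```

```text
t 26.675 tcp [496.4 222.9 142.5] yaw_y 32.98 z [ 0.0012  0.0013 -1.    ] F [-2.7  1.7  4.5] M [0.44 0.96 0.19] gap 13.7
[ 4.190e-01  3.110e-01  1.875e+00  1.000e-03  9.540e-01 -1.570e-01]
jaw 105 ((591.8150634765625, 228.36898803710938), (13.322434425354004, 77.12957000732422), 0.7849870324134827) [591.89974743 228.47339625  42.04311516]
```

jog_arm(
  moves=[
    [[5,0,0,0,-0.04],[5,0,0,0,-0.04],[5,0,0,0,0]],
  ],
)

```text
time_s: 27.1
eef_pos: [496.5, 222.9, 142.5]
tcp_rot: [1.607, 2.699, 0.003]
wrist_force: [-2.6, 1.9, 4.7]
finger_gap: 0.143
```

```bash
python3 s.py;python3 j.py pics/j3.png
```

```text
t 27.1 tcp [496.5 222.9 142.5] yaw_y 28.44 z [ 0.0014  0.0011 -1.    ] F [-2.6  1.9  4.7] M [0.5  0.9  0.64] gap 13.1
[ 0.419  0.311  1.875  0.     0.954 -0.078]
jaw 105 ((592.07080078125, 227.14112854003906), (13.371021270751953, 79.8812484741211), 0.16658662259578705) [591.9441345  227.84019765  41.75137552]
```

jog_arm(
  moves=[
    [[5,0,0,0,-0.04],[5,0,0,0,0],[5,0,0,0,0]],
  ],
)

```text
time_s: 27.52
eef_pos: [496.6, 222.9, 142.5]
tcp_rot: [1.66, 2.666, 0.003]
wrist_force: [-1.7, 2.2, 4.2]
finger_gap: 0.151
```

```bash
python3 s.py;python3 j.py pics/j4.png
```

```text
t 27.525 tcp [496.6 222.9 142.5] yaw_y 26.21 z [ 0.0016  0.001  -1.    ] F [-1.7  2.2  4.2] M [0.52 0.83 0.81] gap 13.9
[ 0.419  0.311  1.875  0.     0.954 -0.038]
jaw 103 ((592.14990234375, 226.15875244140625), (12.671005249023438, 82.73615264892578), 0.9141002893447876) [592.25420251 227.75395702  41.71822115]
```

View pics/j4.png

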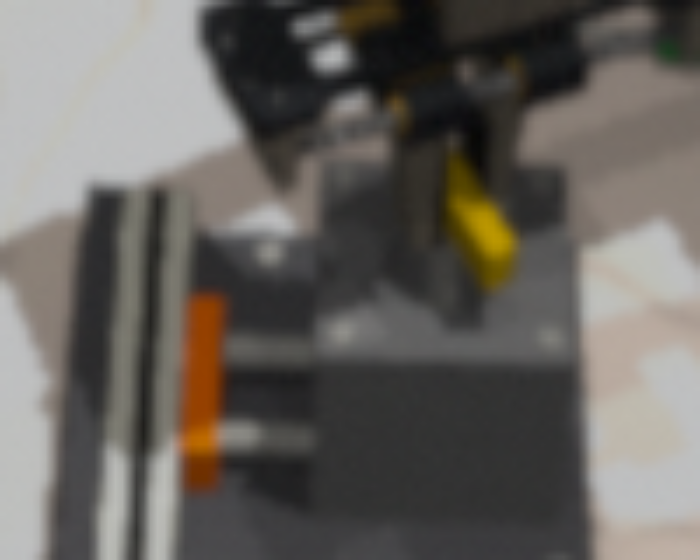

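The jaw (205,390) is against the profile, the jaw reading has stopped moving, and torque reached 0.8 N m, so the stem is at its stop. Backing into the play and lifting out.

jog_arm(
  moves=[
    [[5,0,0,0.5,0.1],[5,0,0,0,0.1],[5,0,0,0,0.07],[5,0,0,0,0]],
  ],
)

```text
time_s: 28.08
eef_pos: [496.3, 222.5, 142.5]
tcp_rot: [1.29, 2.864, 0.001]
wrist_force: [-0.5, 1.7, 0.3]
finger_gap: 0.151
```

```bash
python3 s.py
```

```text
t 28.075 tcp [496.3 222.5 142.5] yaw_y 41.52 z [ 8.e-04  4.e-04 -1.e+00] F [-0.5  1.7  0.3] M [0.24 0.39 0.01] gap 13.9
[ 0.419  0.311  1.875  0.     0.955 -0.306]
```

jog_arm(
  moves=[
    [[5,0,0,3,0.02],[5,0,0,5,0],[5,0,0,6,0],[5,0,0,6,0],[5,0,0,6,0],[5,0,0,6,0],[5,0,0,0,0]],
  ],
)

```text
time_s: 28.95
eef_pos: [496.3, 222.4, 175.2]
tcp_rot: [1.263, 2.876, 0.001]
wrist_force: [0.5, 0.5, -2.0]
finger_gap: 0.147
```

```bash
python3 s.py;python3 j.py pics/j5.png
```

```text
t 28.95 tcp [496.3 222.4 175.2] yaw_y 42.57 z [ 1.1e-03  4.0e-04 -1.0e+00] F [ 0.5  0.5 -2. ] M [ 0.02 -0.01  0.03] gap 13.5
[ 0.419  0.27   1.847 -0.     1.023 -0.324]
jaw 106 ((591.7546997070312, 227.54818725585938), (13.508350372314453, 79.90255737304688), 0.9472251534461975) [591.83526475 228.05085098  41.651324  ]
```

jog_arm(
  moves=[
    [[5,0,0,15,0],[5,0,0,25,0],[5,0,0,30,0],[5,0,0,30,0],[5,0,0,25,0],[5,0,0,0,-0.06],[5,0,-15,0,-0.15],[5,1,-30,0,-0.15],[5,1,-40,0,-0.15],[5,2,-42,0,-0.15],[5,2,-42,0,-0.15],[5,2,-42,0,-0.15]],
  ],
)

```text
time_s: 30.5
eef_pos: [503.8, 10.0, 300.5]
tcp_rot: [2.453, 1.962, 0.001]
wrist_force: [0.2, -0.7, -2.6]
finger_gap: 0.147
```

jog_arm(
  moves=[
    [[5,2,-42,0,-0.15],[5,2,-42,0,-0.15],[5,2,-42,0,-0.15],[5,2,-40,0,-0.15],[5,2,-30,0,-0.15],[5,1,-12,0,-0.15],[5,0,0,0,0],[5,0,0,0,0],[5,0,0,0,0]],
  ],
)

```text
time_s: 31.62
eef_pos: [514.9, -196.0, 299.8]
tcp_rot: [-3.06, -0.711, -0.0]
wrist_force: [0.4, -0.2, -2.9]
finger_gap: 0.144
```

```bash
python3 s.py;python3 -c "
from h import *
f=grab('side');u,v=map(int,proj(f,(514,-196,200)));cv2.imwrite('pics/k6.png',cv2.resize(f['img'][v-50:v+60,u-60:u+60],None,fx=5,fy=5)[...,::-1])"
```

```text
t 31.625 tcp [ 514.9 -196.   299.8] yaw_y -63.85 z [ 1.e-04  1.e-04 -1.e+00] F [ 0.4 -0.2 -2.9] M [-0.04  0.15 -0.03] gap 13.3
[-0.367  0.165  1.692  0.     1.285  0.748]
```

View pics/k6.png

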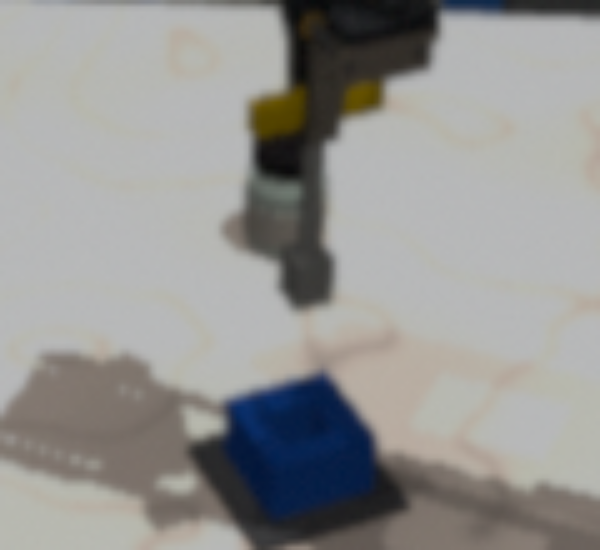

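The key hangs straight, with the socket at (305,275) above the pocket at (308,425), in the same pose as at pick-up. Lowering.

jog_arm(
  moves=[
    [[5,0,-0.5,-20,0],[5,0,0,-30,0],[5,0,0,-30,0],[5,0,0,-15,0],[5,0,0,-8,0],[5,0,0,-8,0],[5,0,0,-8,0],[5,0,0,-8,0],[5,0,0,-8,0],[5,0,0,-8,0],[5,0,0,0,0]],
  ],
)

```text
time_s: 33.05
eef_pos: [514.4, -197.0, 155.8]
tcp_rot: [-3.06, -0.706, 0.002]
wrist_force: [-0.4, 1.0, -2.2]
finger_gap: 0.148
```

```bash
python3 s.py
```

```text
t 33.05 tcp [ 514.4 -197.   155.8] yaw_y -64.0 z [-1.2e-03  5.0e-04 -1.0e+00] F [-0.4  1.  -2.2] M [-0.03  0.14 -0.03] gap 13.6
[-0.369  0.305  1.848  0.     0.99   0.749]
```

jog_arm(
  moves=[
    [[5,0,0,-7,0],[5,0,0,-4,0],[5,0,0,-3,0],[5,0,0,-1,0],[5,0,0,0,0]],
  ],
)

```text
time_s: 33.67
eef_pos: [514.9, -197.2, 141.6]
tcp_rot: [3.061, 0.707, 0.0]
wrist_force: [-0.5, 0.5, -2.1]
finger_gap: 0.147
```

```bash
python3 s.py
```

```text
t 33.675 tcp [ 514.9 -197.2  141.6] yaw_y -64.0 z [ 0. -0. -1.] F [-0.5  0.5 -2.1] M [-0.03  0.18  0.04] gap 13.5
[-0.369  0.323  1.86  -0.     0.959  0.748]
```

jog_arm(
  moves=[
    [[5,0,0,-0.7,0],[5,0,0,-0.5,0],[5,0,0,0,0]],
  ],
)

```text
time_s: 34.05
eef_pos: [515.0, -197.3, 140.5]
tcp_rot: [3.061, 0.707, 0.0]
wrist_force: [0.4, 0.2, -1.4]
finger_gap: 0.148
```

```bash
python3 s.py
```

```text
t 34.05 tcp [ 515.  -197.3  140.5] yaw_y -64.0 z [ 3.e-04 -1.e-04 -1.e+00] F [ 0.4  0.2 -1.4] M [-0.08  0.15  0.01] gap 13.6
[-0.369  0.324  1.86   0.     0.957  0.749]
```

jog_arm(
  moves=[
    [[5,0,0,-0.7,0],[5,0,0,0,0]],
  ],
)

```text
time_s: 34.3
eef_pos: [515.3, -197.3, 140.5]
tcp_rot: [3.061, 0.707, 0.001]
wrist_force: [-1.7, 0.5, 5.6]
finger_gap: 0.149
```

```bash
python3 s.py
```

```text
t 34.3 tcp [ 515.3 -197.3  140.5] yaw_y -64.0 z [ 9.e-04 -3.e-04 -1.e+00] F [-1.7  0.5  5.6] M [ 0.14  0.51 -0.04] gap 13.7
[-0.368  0.324  1.86   0.     0.956  0.748]
```

On the pocket floor. Relieving the push, opening evenly and rising straight up.

jog_arm(
  moves=[
    [[5,0,0,0.7,0],[5,0,0,0,0],[16,0,0,0,0],[20,0,0,0,0],[30,0,0,0,0],[50,0,0,0,0],[70,0,0,0,0],[91.9,0,0,0,0],[91.9,0,0,0,0],[91.9,0,0,0,0],[91.9,0,0,0,0]],
  ],
)

```text
time_s: 35.67
eef_pos: [514.9, -197.2, 140.4]
tcp_rot: [-3.061, -0.707, -0.0]
wrist_force: [0.2, -0.3, -0.3]
finger_gap: 0.956
```

jog_arm(
  moves=[
    [[91.9,0,0,8,0],[91.9,0,0,20,0],[91.9,0,0,30,0],[91.9,0,0,30,0],[91.9,0,0,30,0],[91.9,-15,10,20,0],[91.9,-40,30,10,0],[91.9,-45,40,0,0],[91.9,-40,40,0,0],[91.9,-20,40,0,0],[91.9,0,0,0,0],[91.9,0,0,0,0]],
  ],
)

```text
time_s: 37.17
eef_pos: [355.5, -37.4, 289.0]
tcp_rot: [3.06, 0.708, 0.002]
wrist_force: [-0.2, 0.1, 0.2]
finger_gap: 1.001
```

```bash
python3 s.py; python3 m.py; python3 -c "
from h import *
save(grab('top'),'e_t.png');save(grab('side'),'e_s.png')"
```

```text
t 37.175 tcp [355.5 -37.4 289. ] yaw_y -63.95 z [ 1.6e-03 -5.0e-04 -1.0e+00] F [-0.2  0.1  0.2] M [-0.03  0.15 -0.01] gap 92.1
[-0.109 -0.171  2.049 -0.     1.262  1.007]
top yellow 225 zmax [161.49663223 170.4636216  173.43594582]
 key top rect ((514.7127075195312, -195.9990692138672), (88.30245208740234, 13.3478364944458), 25.77631950378418) [ 514.24072607 -195.55979332  170.5996622 ]
 tower 1290 119.45395303057285 ((499.07611083984375, 224.4736328125), (100.53060913085938, 101.38678741455078), 1.8003877401351929)
 stand 433 58.83851528236075 ((514.317138671875, -196.69680786132812), (79.609619140625, 80.48422241210938), 27.345046997070312)
 jaw 24 ((593.7377319335938, 226.43450927734375), (13.255219459533691, 76.10881805419922), 1.6443958282470703)
 crop 121 213
 crop 251 188
side yellow 131 zmax [152.68772094 164.03633901 172.25884869]
 key top rect ((515.0601806640625, -193.28941345214844), (83.53520965576172, 14.420098304748535), 25.515609741210938) [ 513.96336576 -192.30704836  169.61169809]
 tower 848 118.98803789030575 ((496.94207763671875, 223.01776123046875), (99.30470275878906, 106.513427734375), 2.1984565258026123)
 stand 224 58.782417935180646 ((512.1040649414062, -192.52584838867188), (79.38497924804688, 83.54752349853516), 22.801422119140625)
 jaw 99 ((591.5460815429688, 227.83706665039062), (13.177791595458984, 77.76915740966797), 1.4446825981140137)
 crop 253 225
 crop 248 155
```

View pics/e_s.png

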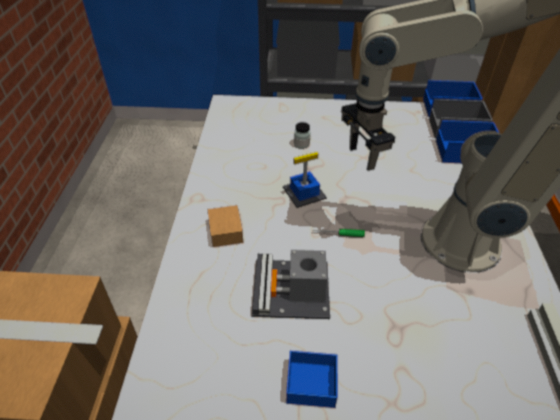

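View pics/e_t.png

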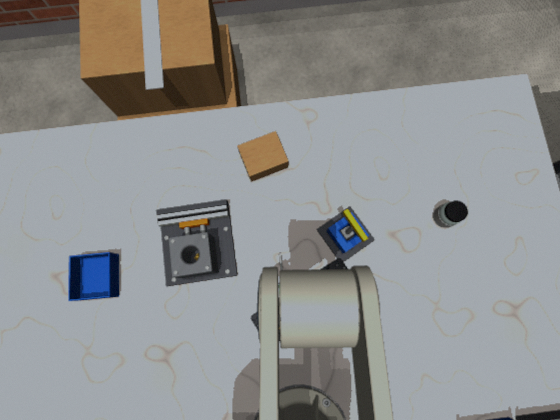

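The key stands upright in the stand, with its bar at (306,158) in the side view and its top height as before. The jaw at (274,283) is against the profile, and the bystanders haven't moved. Handing in.

```bash
python3 -c "
from station import ctrl
print(ctrl.finish_job())"
```

```text
the job is handed in; nothing more can be done
None
```

The profile is clamped and the key is back upright in its blue stand. I handed the job in at about 37 s of the 72 s allowed; no verdict was reported.

- **Seating:** the stem's angle could not be read in the pictures, so I found it by feel, turning anticlockwise against the stop. The first 97° sweep did not drop in because the key was 1–2 mm off the shaft's axis. After I shifted it, the key dropped in and seated on the shaft floor (TCP 142.5 mm, as predicted).
- **Clamping:** I turned the key clockwise until the jaw stopped moving and the torque had climbed to about 0.8 N m, well above the stem's friction.
- **Return:** I lowered the key to the pocket floor, felt contact, released it and moved clear.

**Last checks:**
- **Key:** it stands within about 1 mm of its starting position. Its top is at the same height and its angle is unchanged in the top view.
- **Jaw:** it stayed closed after the key came out. The cameras show it moved 19.5–20.5 mm against the nominal 21, which is within the roughly 2 mm calibration error.
- **Bystanders:** the carton, bin and jar look unmoved in both views. I could check the screwdriver only in the side view, because the arm mostly hid it from above.
- **Forces:** sampled wrist forces stayed under about 15 N, and the readings were near zero at the end.

The two views disagreed by 2–4 mm in places, mainly on the positions of the stand and the key.

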